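Load a fresh roll of wrapping film on the bench film stand

TASK

Put the fresh roll of wrapping film on the film stand: lower it over the spindle with its long bare core end still up, turn it until the notches hidden in the core's lower end find the three drive dogs at the spindle's foot, and let it go fully home, flat on the turntable. Lower it under control without letting it drop down the spindle, do not force it, and leave the pot, the tape and the empty core where they are.

Things in the scene. Friction and masses are not known exactly. Their poses are not given: they have to be found in the camera images.
- roll: Fresh roll of pale blue-green film wound solid on a red plastic core, standing upright, loose, 0.5 to 0.85 kg. Film: diameter 100 mm, from 2 to 102 mm above the underside. Core: open tube, 52 mm outer and 40 mm inner diameter, 140 mm tall, its upper 38 mm bare above the film: grip there. Origin: centre of the core's underside; z axis up along the core.
- roll_notches (a point): On the roll's axis, 14 mm above the core's underside: the depth of the three notches in the core's lower end, 120 degrees apart, 10 mm wide, cut through the 6 mm tube wall and open downwards. The film hides them and nothing on top shows where they are round the core.
- roll_grip (a point): On the roll's axis, 124 mm above the core's underside (22 mm above the film): a good height for the finger pads on the bare core (52 mm across, 38 mm tall).
- stand: Film stand bolted to the bench: blue base 160 x 160 x 12 mm, brake housing, aluminium turntable (diameter 110 mm, top face 38 mm above the bench), fixed plain spindle in the middle. A film guide roller 100 mm tall, 17 mm thick stands on the base at x 68, y 30 mm. Origin: on the spindle's axis at bench level; z up.
- spindle_tip (a point): Centre of the spindle's upper end, 148 mm above the bench. Aluminium spindle: 37.5 mm diameter up to 128 mm above the bench, then a nose tapering to 20 mm diameter at the tip. It does not turn.
- dog_tops (a point): On the spindle's axis at 50 mm above the bench, level with the tops of three steel dogs on the turntable, 120 degrees apart, 20.5 to 25.5 mm from the axis, 6 mm wide, 12 mm tall. They stop a core that is not lined up, and enter its notches (5 degrees play either way) when it is. Their heading differs each time.
- seat (a point): On the spindle's axis at the turntable's top face, 38 mm above the bench: where the core's underside ends up. The turntable turns without stops against a brake of about 0.3 N m: a roll turned on the dog tops under light pressure (about 10 N) does not drag it; once the dogs are in the notches it turns with the roll.
- pot: Bystander: aluminium pot in a woven basket, about 200 mm over the pot's ears, 88 mm tall, loose. Origin: centre of its underside.
- empty_core: Bystander: empty red core, a bare tube 52 mm in diameter and 140 mm tall, standing loose. Origin: centre of its underside.
- tape: Bystander: roll of brown packing tape lying flat, diameter 100 mm, 48 mm tall, loose. Origin: centre of its underside.

How it is judged:
By the outcome, as a careful person would: the job done as asked, in the order asked, and still so for the second after the job is handed in, with the robot touching nothing.
It also fails if it takes over 54 s, if anything falls off the work surface, if the arm or the gripper's body presses on something with over 40 N, if the wrist force passes 120 N, or if a joint passes its speed limit or range.

ROBOT

A 6-joint arm with a two-finger parallel gripper is mounted at the origin on the work surface. World frame = base frame: x ahead of the robot, y to its left, z up, the work surface at z = 0. Lengths are in m, angles in degrees, forces in N, time in s.
With the tool pointing down it reaches from about 0.4 to 0.825 m from the base axis. Payload 7 kg.
Tool frame: the origin (TCP) lies at the very end of the fingers, on their centre line; the grasp point (between the pads) lies 19 mm behind it; z points along the fingers, y is the line along which they close (so a half turn about z gives the same grasp; the last joint's range is limited). The gripper opens to 88 mm and grips with 3 to 60 N. Pads are 19 mm wide; open, the fingers measure 130 mm over their backs; the gripper's body (78 mm by 193 mm) begins 47 mm behind the grasp point.
Start: joints at [-53.337, 20.546, 0.682, 0, -70.136, -16.507], TCP at [0.233, -0.634, 0.227] pointing down, gripper open.
Joint ranges: [-176.03, 176.03], [-82.01, 121.73], [-58.28, 71.71], [-173.87, 95.51], [-174.79, -0.11], [-173.66, 173.66]. Speed limits (degrees/s): [136.94, 136.94, 172.46, 180, 180, 180].

INTERFACE

Orientations are given as [roll, pitch, yaw] about the fixed x, y, z axes, in that order (R = Rz(yaw) Ry(pitch) Rx(roll)).
In Python, from plant import ctrl, cams, workorder gives the robot as it stands.
- The arm moves only by the tool play_rows, never from a script. Its argument "motion" is a list of rows, each an object of numbers: "x", "y", "z": the shift along the tool's x, y, z normalised to -1 to 1, where 1 is 0.025 m; "rx", "ry", "rz": the turn, a rotation vector about the tool's x, y, z normalised to -1 to 1, where 1 is 4 degrees. A call has 1 to 20 rows; each row shifts and turns the commanded pose from where the row before left it, along the tool's axes as they then stand; what a row does not reach is not made up. A row lasts 1/8 s, in which the tool goes at most 62.5 mm and 10.7 degrees, less where a joint would pass 70% of its speed; a pose out of reach is approached as far as the arm can. A call with a number of a shift or a turn outside -1 to 1 is refused whole. A call with a gripper value outside its range is refused whole. "fingers" is the opening, from -1 (shut) to 1 (fully open), set as the call begins (left out, the last holds). The fingers move at their own pace and stop on an object; the grip force is fixed at half the most. Time passes only in rows, so rows that do not move let the fingers close. It gives the time, the measured TCP pose, the force, the opening and the grip force at its end, in the units of the state.
- ctrl.get_obs(): the state, without advancing time (a new reading comes with each control period).
- cams.snapshot(name): name is "scene" or "top" or "wrist"; returns the picture (384x512x3 uint8, blue, green, red); there is no depth.
- cams.get_calibration(name): a dict with "vertical_fov" (degrees; the focal length in pixels is half the picture's height over the tangent of half this angle, whatever the lens; pixels are square), "cx", "cy" (the principal point, pixels), "position" and "rotation" of the camera in the world. Camera axes: x right, y up, looking along -z (the intrinsics and any distortion apply to the point x, -y, -z); pixel columns grow to the right and rows downward; lengths in m; the calibration is good to about 2 mm. The wrist camera is an equidistant fisheye: a pixel r from the principal point sees the ray r / f radians off the axis. A picture is of the moment at which its call begins: read the wrist's pose just before it. get_calibration takes no time and is no camera call; for the wrist camera it gives the pose at the moment of the call.
- workorder.close_job(): hands the job in; it is judged then, once.
The state is a dict: "clock": time; "joint_pos": joint angles; "qvel": joint speeds; "tau": joint torques, N m; "tool_pos": TCP position; "orientation": TCP orientation; "force": force on the tool from outside, world axes, zero at the start; "moment": the same for the moment, N m; "opening": finger opening in m; "gripper_force": force on a finger pad.
Only numpy, scipy, OpenCV 4.12 (cv2) and the standard library are available. Lean on these libraries where they do the work, as an engineer would, in place of code of your own. Each camera call takes 0.05 s, during which the arm holds its last target. There are 200 camera calls.

## Working session

There is one attempt and no reset: what is moved stays moved. The work goes in short steps, Python scripts to look and compute and a tool call to move; the robot and the scene stay as the last step left them, time stands still between calls to the robot, and variables do not carry over. Pictures are saved under pics/ and viewed, at most 10 in all, crops included, and the job is handed in when it is done.

Besides the shell and the picture viewer there is one more tool, called after "Call:" by a JSON object that holds its "fn" and its "kwargs". play_rows: Moves the arm, as the interface text tells. Its arguments: {"type":"object","properties":{"motion":{"type":"array"},"fingers":{"type":"number"}},"required":["motion"]}

```bash
mkdir -p pics; ls
python3 - <<'E'
from plant import ctrl,cams
import cv2,numpy as np
a=cams.snapshot("scene");b=cams.snapshot("top")
cv2.imwrite("pics/scene.png",a);cv2.imwrite("pics/top.png",b)
for n in("scene","top","wrist"):
  c=cams.get_calibration(n);print(n,{k:np.round(v,4).tolist() if not isinstance(v,str) else v for k,v in c.items()})
print(ctrl.get_obs())
E
```

```text
pics
scene {'vertical_fov': 44.1458, 'cx': 250.6859, 'cy': 188.9052, 'position': [1.5082, -1.0393, 1.1981], 'rotation': [51.0455, -0.6827, 41.0063]}
top {'vertical_fov': 46.7599, 'cx': 249.049, 'cy': 190.9919, 'position': [0.507, -0.0057, 1.5117], 'rotation': [4.7268, -0.5236, -90.7239]}
wrist {'vertical_fov': 65.7065, 'cx': 256.2549, 'cy': 192.2932, 'position': [0.1583, -0.6606, 0.3836], 'rotation': [-16.9512, -0.0252, 110.1473]}
{'clock': 0.1, 'joint_pos': array([-5.33349097e+01,  2.05877736e+01,  6.40403368e-01, -1.69700055e-02,
       -7.01383012e+01, -1.65067024e+01]), 'qvel': array([-0.0799666 , -0.16132731,  0.17089085,  0.0654032 ,  0.04857031,
        0.01493907]), 'tau': array([ 4.44035140e-04, -5.84162164e+01,  2.93753707e+01,  7.01552868e+00,
        1.01687363e-02, -7.44219960e-05]), 'tool_pos': array([ 0.2324322 , -0.63325177,  0.2257243 ]), 'orientation': array([ 1.79913326e+02, -9.04736065e-03, -1.59847383e+02]), 'force': array([-0.2023103 ,  0.18705633,  0.39407096]), 'moment': array([-0.00231399,  0.00201782, -0.03659456]), 'gripper_force': 0.0, 'opening': 0.08790900620330348}
```

View pics/scene.png

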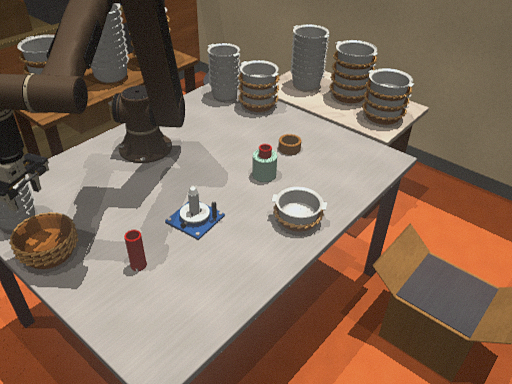

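View pics/top.png

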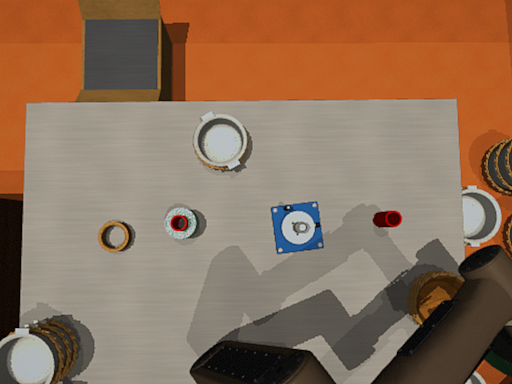

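The scene shows the roll at (264,165), stand at (195,215), empty core at (136,250), pot at (299,208) and tape at (290,144). In the top view the roll is at (180,222) and the stand at (298,228). Next I'll zoom in and measure.

```bash
cat > h.py <<'E'
import numpy as np,cv2
from scipy.spatial.transform import Rotation as R
from plant import ctrl,cams
def cal(n):
    c=cams.get_calibration(n);f=192/np.tan(np.radians(c["vertical_fov"]/2))
    return np.array(c["position"]),R.from_euler("xyz",c["rotation"],degrees=True).as_matrix(),f,c["cx"],c["cy"],n=="wrist"
def ray(K,u,v):
    p,M,f,cx,cy,fe=K;a=np.array([u-cx,v-cy])/f
    if fe:
        r=np.hypot(*a)+1e-12;d=np.array([np.sin(r)*a[0]/r,-np.sin(r)*a[1]/r,-np.cos(r)])
    else: d=np.array([a[0],-a[1],-1])
    return M@(d/np.linalg.norm(d))
def plane(K,u,v,z):
    d=ray(K,u,v);return K[0]+d*(z-K[0][2])/d[2]
def proj(K,P):
    p,M,f,cx,cy,fe=K;q=M.T@(np.array(P)-p);q=np.array([q[0],-q[1],-q[2]])
    if fe:
        s=np.hypot(q[0],q[1])+1e-12;return np.array([cx,cy])+f*np.arctan2(s,q[2])*q[:2]/s
    return np.array([cx,cy])+f*q[:2]/q[2]
def tri(rs):
    A=np.zeros((3,3));b=np.zeros(3)
    for K,u,v in rs:
        d=ray(K,u,v);Q=np.eye(3)-np.outer(d,d);A+=Q;b+=Q@K[0]
    X=np.linalg.solve(A,b)
    return X,[np.round(proj(K,X)-[u,v],1).tolist() for K,u,v in rs]
E
python3 - <<'E'
from h import *
T,S=cal("top"),cal("scene")
t=cv2.imread("pics/top.png");s=cv2.imread("pics/scene.png")
def red(im):
    h=cv2.cvtColor(im,cv2.COLOR_BGR2HSV);return (((h[...,0]<6)|(h[...,0]>174))&(h[...,1]>140)).astype(np.uint8)
for n,im,b in(("top",t,(160,200,200,245)),("scene",s,(240,140,285,185))):
    m=red(im);x0,y0,x1,y1=b;q=m[y0:y1,x0:x1];ys,xs=np.nonzero(q);print(n,xs.min()+x0,xs.max()+x0,ys.min()+y0,ys.max()+y0,len(xs))
rs=lambda im,x,y,w,h:cv2.resize(im[y:y+h,x:x+w],(w*8,h*8),interpolation=cv2.INTER_NEAREST)
A=[rs(t,157,200,48,36),rs(s,240,140,48,36),rs(t,275,208,48,36),rs(s,170,182,48,36)]
cv2.imwrite("pics/z.png",np.vstack([np.hstack(A[:2]),np.hstack(A[2:])]))
E
```

```text
top 171 187 215 230 174
scene 259 271 144 157 66
```

View pics/z.png

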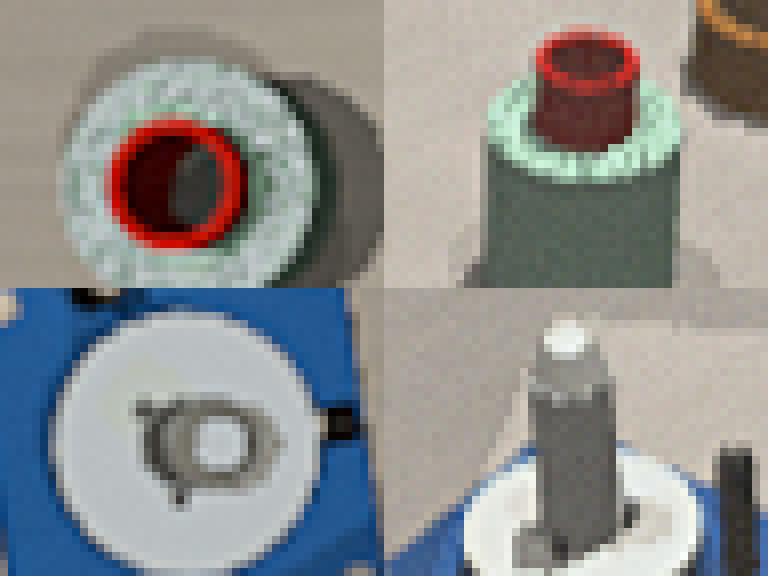

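The crops show the red ring around top pixel (178.6,222.4) and scene pixel (264.9,146.5). The spindle tip is at top (301.9,226.9) and scene (192.4,188.1). The turntable disc is centred near top (297.8,226.9), and its dogs are visible.

Run:
```python
from h import *
T,S=cal("top"),cal("scene")
np.set_printoptions(precision=4,suppress=True)
print("core top",tri([(T,178.6,222.4),(S,264.9,146.5)]),plane(T,178.6,222.4,.14))
print("film top",plane(T,180.25,222.5,.102))
print("tip",tri([(T,301.9,226.9),(S,192.4,188.1)]),plane(T,301.9,226.9,.148))
print("turntable",plane(T,297.75,226.9,.038))
for n,u,v,z in(("tape",115,236,.048),("pot",221,141,.088),("ecore",394,218,.14),("guide",276+5,209,.1)):print(n,plane(T,u,v,z))
W=cal("wrist");o=ctrl.get_obs();M=R.from_euler("xyz",o["orientation"],degrees=True).as_matrix()
print("cam in tool",M.T@(W[0]-o["tool_pos"]), (M.T@W[1]).tolist())
print(M)
```

```text
core top (array([0.5254, 0.1978, 0.1408]), [[0.1, 0.1], [0.2, -0.0]]) [0.5259 0.1983 0.14  ]
film top [0.526  0.1988 0.102 ]
tip (array([ 0.5067, -0.1812,  0.1445]), [[0.2, 0.2], [0.3, 0.0]]) [ 0.5073 -0.1801  0.148 ]
turntable [ 0.5075 -0.1804  0.038 ]
tape [0.4854 0.4197 0.048 ]
pot [0.7884 0.0688 0.088 ]
ecore [ 0.5311 -0.4669  0.14  ]
guide [ 0.5649 -0.121   0.1   ]
cam in tool [ 0.079   0.0001 -0.1579] [[-9.249358491522861e-05, 0.9565075221670322, 0.2917076472820355], [0.9999994193559808, -0.00022472228862591034, 0.0010539390843648526], [0.0010736538722077324, 0.291707575386339, -0.9565069459912902]]
[[-0.9388 -0.3445 -0.0007]
 [-0.3445  0.9388  0.0014]
 [ 0.0002  0.0015 -1.    ]]
```

Call:
{"fn": "play_rows", "kwargs": {"motion": [{"x":-0.92,"y":0.735},{"x":-0.92,"y":0.735},{"x":-0.92,"y":0.735},{"x":-0.92,"y":0.735},{"x":-0.92,"y":0.735},{"x":-0.92,"y":0.735},{"x":-0.92,"y":0.735},{"x":-0.92,"y":0.735},{"x":-0.92,"y":0.735},{"x":-0.92,"y":0.735},{"x":-0.92,"y":0.735},{"x":-0.92,"y":0.735},{"x":-0.92,"y":0.735},{"x":-0.92,"y":0.735},{"x":-0.92,"y":0.735},{"x":-0.92,"y":0.735},{"x":-0.92,"y":0.735},{"x":-0.92,"y":0.735},{}]}}

```text
$.motion[0]: bad value
```

Run:
```python
from h import *
W=cal("wrist");im=cams.snapshot("wrist");cv2.imwrite("pics/w1.png",im)
np.savez("w1.npz",p=W[0],M=W[1])
o=ctrl.get_obs();print(o["tool_pos"],o["orientation"],o["joint_pos"],proj(W,[.507,-.1805,.148]),proj(W,[.507,-.1805,.038]))
x,y=np.clip(proj(W,[.507,-.1805,.1]).astype(int)-[90,68],0,[332,248]);print(x,y)
cv2.imwrite("pics/w1z.png",cv2.resize(im[y:y+136,x:x+180],None,fx=4,fy=4,interpolation=cv2.INTER_CUBIC))
```

```text
[ 0.23245795 -0.6333138   0.22584111] [ 1.79927771e+02 -6.44276883e-03 -1.59849254e+02] [-5.33354218e+01  2.05813401e+01  6.45515864e-01 -1.52620033e-02
 -7.01352575e+01 -1.65086408e+01] [436.30004915 411.56602859] [416.20881786 371.6047964 ]
332 248
```

View pics/w1z.png

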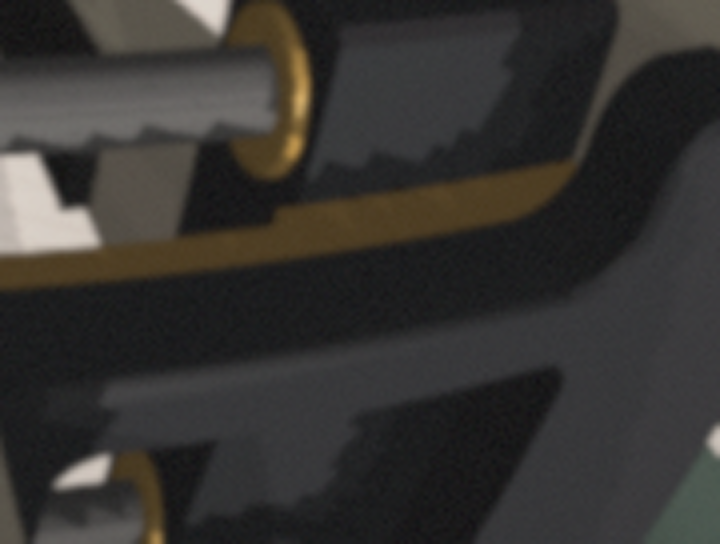

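The move was refused because each row needs all six numbers, so the picture only shows the gripper at its start pose. I'll resend it complete.

Call:
{"fn": "play_rows", "kwargs": {"motion": [{"x":-0.92,"y":0.735,"z":0,"rx":0,"ry":0,"rz":0},{"x":-0.92,"y":0.735,"z":0,"rx":0,"ry":0,"rz":0},{"x":-0.92,"y":0.735,"z":0,"rx":0,"ry":0,"rz":0},{"x":-0.92,"y":0.735,"z":0,"rx":0,"ry":0,"rz":0},{"x":-0.92,"y":0.735,"z":0,"rx":0,"ry":0,"rz":0},{"x":-0.92,"y":0.735,"z":0,"rx":0,"ry":0,"rz":0},{"x":-0.92,"y":0.735,"z":0,"rx":0,"ry":0,"rz":0},{"x":-0.92,"y":0.735,"z":0,"rx":0,"ry":0,"rz":0},{"x":-0.92,"y":0.735,"z":0,"rx":0,"ry":0,"rz":0},{"x":-0.92,"y":0.735,"z":0,"rx":0,"ry":0,"rz":0},{"x":-0.92,"y":0.735,"z":0,"rx":0,"ry":0,"rz":0},{"x":-0.92,"y":0.735,"z":0,"rx":0,"ry":0,"rz":0},{"x":-0.92,"y":0.735,"z":0,"rx":0,"ry":0,"rz":0},{"x":-0.92,"y":0.735,"z":0,"rx":0,"ry":0,"rz":0},{"x":-0.92,"y":0.735,"z":0,"rx":0,"ry":0,"rz":0},{"x":-0.92,"y":0.735,"z":0,"rx":0,"ry":0,"rz":0},{"x":-0.92,"y":0.735,"z":0,"rx":0,"ry":0,"rz":0},{"x":-0.92,"y":0.735,"z":0,"rx":0,"ry":0,"rz":0},{"x":0,"y":0,"z":0,"rx":0,"ry":0,"rz":0}]}}

```text
clock: 2.52
tool_pos: [0.5079, -0.1792, 0.2263]
orientation: [180.0, -0.0, -159.7]
force: [-0.3, 0.7, -0.1]
opening: 0.0878
gripper_force: 0.0
```

Run:
```python
from h import *
W=cal("wrist");im=cams.snapshot("wrist");cv2.imwrite("pics/w1.png",im)
np.savez("w1.npz",p=W[0],M=W[1])
o=ctrl.get_obs();print(o["clock"],o["tool_pos"],o["orientation"],o["joint_pos"],proj(W,[.507,-.1805,.148]),proj(W,[.507,-.1805,.038]))
x,y=np.clip(proj(W,[.507,-.1805,.1]).astype(int)-[90,68],0,[332,248]);print(x,y)
cv2.imwrite("pics/w1zz.png",cv2.resize(im[y:y+136,x:x+180],None,fx=4,fy=4,interpolation=cv2.INTER_CUBIC))
```

```text
2.575 [ 0.50731649 -0.17990233  0.22627504] [ 1.79983621e+02 -3.25547288e-02 -1.59757129e+02] [ 1.34574723e+00  7.70031995e+00 -1.65813005e+01 -5.43221137e-03
 -6.57544845e+01 -7.11006489e+01] [255.34725237 198.86030793] [255.69002068 170.00979178]
165 115
```

View pics/w1zz.png

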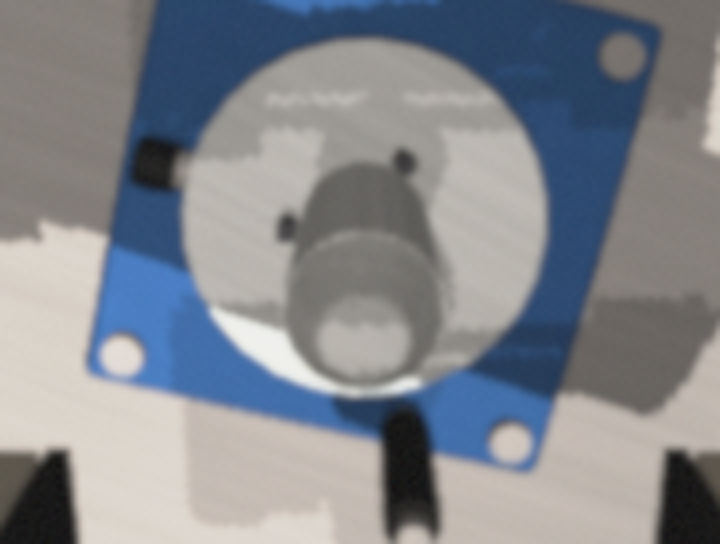

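The wrist view centres the spindle tip at about (255.6,199.6), the turntable at (255.9,169.1), and dogs at (236.6,171.6) and (265.4,154.6). All of these are within 1 px of prediction. On to the roll: from TCP (.5073,-.1799), the shift to (.526,.198) is tool x -0.148, y +0.348.

Run:
```python
from h import *
np.set_printoptions(precision=4,suppress=True)
W=cal("wrist");T=cal("top")
print(tri([(W,255.6,199.6),(T,301.9,226.9)]),plane(W,255.6,199.6,.148),plane(W,255.9,169.1,.038))
c=np.array([.507,-.1805])
for u,v in((236.6,171.6),(265.4,154.6)):
    d=plane(W,u,v,.047)[:2]-c;print(np.hypot(*d),np.degrees(np.arctan2(d[1],d[0])))
M=R.from_euler("xyz",ctrl.get_obs()["orientation"],degrees=True).as_matrix()
print(M.T@[.526-.5073,.198+.1799,0])
```

```text
(array([ 0.5074, -0.1805,  0.1463]), [[0.2, -0.1], [0.0, -0.0]]) [ 0.507  -0.1808  0.148 ] [ 0.5053 -0.1814  0.038 ]
0.022684974057337413 -72.2093543641759
0.023585096708189292 173.21274809112114
[-0.1483  0.3481  0.    ]
```

Call:
{"fn": "play_rows", "kwargs": {"motion": [{"x":-0.37,"y":0.87,"z":0,"rx":0,"ry":0,"rz":0},{"x":-0.37,"y":0.87,"z":0,"rx":0,"ry":0,"rz":0},{"x":-0.37,"y":0.87,"z":0,"rx":0,"ry":0,"rz":0},{"x":-0.37,"y":0.87,"z":0,"rx":0,"ry":0,"rz":0},{"x":-0.37,"y":0.87,"z":0,"rx":0,"ry":0,"rz":0},{"x":-0.37,"y":0.87,"z":0,"rx":0,"ry":0,"rz":0},{"x":-0.37,"y":0.87,"z":0,"rx":0,"ry":0,"rz":0},{"x":-0.37,"y":0.87,"z":0,"rx":0,"ry":0,"rz":0},{"x":-0.37,"y":0.87,"z":0,"rx":0,"ry":0,"rz":0},{"x":-0.37,"y":0.87,"z":0,"rx":0,"ry":0,"rz":0},{"x":-0.37,"y":0.87,"z":0,"rx":0,"ry":0,"rz":0},{"x":-0.37,"y":0.87,"z":0,"rx":0,"ry":0,"rz":0},{"x":-0.37,"y":0.87,"z":0,"rx":0,"ry":0,"rz":0},{"x":-0.37,"y":0.87,"z":0,"rx":0,"ry":0,"rz":0},{"x":-0.37,"y":0.87,"z":0,"rx":0,"ry":0,"rz":0},{"x":-0.37,"y":0.87,"z":0,"rx":0,"ry":0,"rz":0},{"x":0,"y":0,"z":0,"rx":0,"ry":0,"rz":0}]}}

```text
clock: 4.7
tool_pos: [0.5264, 0.199, 0.2263]
orientation: [-180.0, -0.0, -159.8]
force: [-0.3, -0.0, 0.7]
opening: 0.0873
gripper_force: 0.0
```

Run:
```python
from h import *
np.set_printoptions(precision=4,suppress=True)
W=cal("wrist");im=cams.snapshot("wrist");cv2.imwrite("pics/w2.png",im)
o=ctrl.get_obs();print(o["clock"],o["tool_pos"],o["orientation"],o["joint_pos"])
h=cv2.cvtColor(im,cv2.COLOR_BGR2HSV);m=(((h[...,0]<6)|(h[...,0]>174))&(h[...,1]>120)&(h[...,2]>40)).astype(np.uint8)
p=proj(W,[.526,.198,.13]).astype(int);print(p)
x,y=p-[45,34]
cv2.imwrite("pics/w2z.png",cv2.resize(im[y:y+68,x:x+90],None,fx=8,fy=8,interpolation=cv2.INTER_CUBIC))
print(x,y)
```

```text
4.75 [0.5262 0.1981 0.2262] [-179.9867   -0.0365 -159.7708] [  40.5789   10.0082  -13.7763   -0.0003  -66.2544 -110.3496]
[255 193]
210 159
```

View pics/w2z.png

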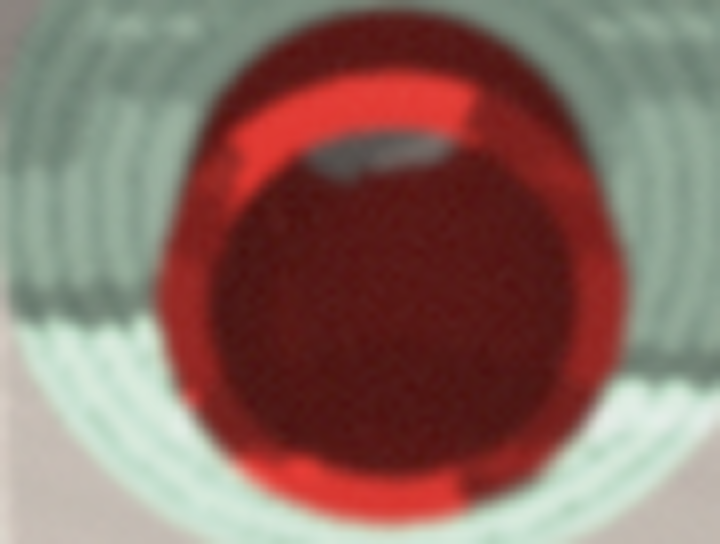

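The wrist view shows the core ring centred near pixel (258.8,195.6). I'll check that against the top-view estimate.

Run:
```python
from h import *
np.set_printoptions(precision=4,suppress=True)
W=cal("wrist");T=cal("top")
print(plane(W,258.8,195.6,.14),tri([(W,258.8,195.6),(T,178.6,222.4)]),proj(W,[.526,.198,.14]))
o=ctrl.get_obs();M=R.from_euler("xyz",o["orientation"],degrees=True).as_matrix()
print(M.T@(plane(W,258.8,195.6,.14)-o["tool_pos"]))
```

```text
[0.5239 0.1994 0.14  ] (array([0.526 , 0.1999, 0.1326]), [[-0.4, -0.2], [-0.1, -0.0]]) [256.4096 197.1817]
[0.0016 0.002  0.0862]
```

Call:
{"fn": "play_rows", "kwargs": {"motion": [{"x":0.04,"y":0.05,"z":0.8,"rx":0,"ry":0,"rz":0},{"x":0,"y":0,"z":0.8,"rx":0,"ry":0,"rz":0},{"x":0,"y":0,"z":0.8,"rx":0,"ry":0,"rz":0},{"x":0,"y":0,"z":0.8,"rx":0,"ry":0,"rz":0},{"x":0,"y":0,"z":0.8,"rx":0,"ry":0,"rz":0},{"x":0,"y":0,"z":0.4,"rx":0,"ry":0,"rz":0},{"x":0,"y":0,"z":0.3,"rx":0,"ry":0,"rz":0},{"x":0,"y":0,"z":0,"rx":0,"ry":0,"rz":0},{"x":0,"y":0,"z":0,"rx":0,"ry":0,"rz":0}]}}

```text
clock: 5.88
tool_pos: [0.5253, 0.1983, 0.1097]
orientation: [180.0, 0.1, -159.8]
force: [-0.7, -0.8, 1.0]
opening: 0.0878
gripper_force: 0.0
```

Call:
{"fn": "play_rows", "kwargs": {"fingers": -1, "motion": [{"x":0,"y":0,"z":0,"rx":0,"ry":0,"rz":0},{"x":0,"y":0,"z":0,"rx":0,"ry":0,"rz":0},{"x":0,"y":0,"z":0,"rx":0,"ry":0,"rz":0},{"x":0,"y":0,"z":0,"rx":0,"ry":0,"rz":0},{"x":0,"y":0,"z":0,"rx":0,"ry":0,"rz":0},{"x":0,"y":0,"z":0,"rx":0,"ry":0,"rz":0},{"x":0,"y":0,"z":0,"rx":0,"ry":0,"rz":0},{"x":0,"y":0,"z":0,"rx":0,"ry":0,"rz":0}]}}

```text
clock: 6.88
tool_pos: [0.525, 0.1984, 0.1092]
orientation: [180.0, 0.0, -159.8]
force: [-0.1, 3.8, 1.2]
opening: 0.0519
gripper_force: 30.0
```

Call:
{"fn": "play_rows", "kwargs": {"motion": [{"x":0,"y":0,"z":-0.2,"rx":0,"ry":0,"rz":0},{"x":0,"y":0,"z":-0.6,"rx":0,"ry":0,"rz":0},{"x":0,"y":0,"z":-1,"rx":0,"ry":0,"rz":0},{"x":0,"y":0,"z":-1,"rx":0,"ry":0,"rz":0},{"x":0,"y":0,"z":-1,"rx":0,"ry":0,"rz":0},{"x":0,"y":0,"z":-1,"rx":0,"ry":0,"rz":0},{"x":0,"y":0,"z":-1,"rx":0,"ry":0,"rz":0},{"x":0,"y":0,"z":-1,"rx":0,"ry":0,"rz":0},{"x":0,"y":0,"z":-0.4,"rx":0,"ry":0,"rz":0},{"x":0,"y":0,"z":0,"rx":0,"ry":0,"rz":0},{"x":0,"y":0,"z":0,"rx":0,"ry":0,"rz":0}]}}

```text
clock: 8.25
tool_pos: [0.5242, 0.1976, 0.2877]
orientation: [-180.0, -0.1, -159.9]
force: [-0.6, -0.2, -7.9]
opening: 0.0521
gripper_force: 29.9
```

Call:
{"fn": "play_rows", "kwargs": {"motion": [{"x":0.17,"y":-0.41,"z":0,"rx":0,"ry":0,"rz":0},{"x":0.37,"y":-0.87,"z":0,"rx":0,"ry":0,"rz":0},{"x":0.37,"y":-0.87,"z":0,"rx":0,"ry":0,"rz":0},{"x":0.37,"y":-0.87,"z":0,"rx":0,"ry":0,"rz":0},{"x":0.37,"y":-0.87,"z":0,"rx":0,"ry":0,"rz":0},{"x":0.37,"y":-0.87,"z":0,"rx":0,"ry":0,"rz":0},{"x":0.37,"y":-0.87,"z":0,"rx":0,"ry":0,"rz":0},{"x":0.37,"y":-0.87,"z":0,"rx":0,"ry":0,"rz":0},{"x":0.37,"y":-0.87,"z":0,"rx":0,"ry":0,"rz":0},{"x":0.37,"y":-0.87,"z":0,"rx":0,"ry":0,"rz":0},{"x":0.37,"y":-0.87,"z":0,"rx":0,"ry":0,"rz":0},{"x":0.37,"y":-0.87,"z":0,"rx":0,"ry":0,"rz":0},{"x":0.37,"y":-0.87,"z":0,"rx":0,"ry":0,"rz":0},{"x":0.37,"y":-0.87,"z":0,"rx":0,"ry":0,"rz":0},{"x":0.37,"y":-0.87,"z":0,"rx":0,"ry":0,"rz":0},{"x":0.37,"y":-0.87,"z":0,"rx":0,"ry":0,"rz":0},{"x":0.2,"y":-0.46,"z":0,"rx":0,"ry":0,"rz":0},{"x":0,"y":0,"z":0,"rx":0,"ry":0,"rz":0},{"x":0,"y":0,"z":0,"rx":0,"ry":0,"rz":0}]}}

```text
clock: 10.62
tool_pos: [0.5057, -0.1796, 0.289]
orientation: [180.0, 0.0, -159.9]
force: [0.1, 0.5, -7.1]
opening: 0.0522
gripper_force: 29.9
```

Run:
```python
from h import *
np.set_printoptions(precision=4,suppress=True)
W=cal("wrist");im=cams.snapshot("wrist");cv2.imwrite("pics/w3.png",im)
t=cams.snapshot("top");s=cams.snapshot("scene")
cv2.imwrite("pics/t3.png",t);cv2.imwrite("pics/s3.png",s)
o=ctrl.get_obs();print(o["clock"],o["tool_pos"],o["orientation"],o["joint_pos"],o["force"],o["moment"],o["opening"])
M=R.from_euler("xyz",o["orientation"],degrees=True).as_matrix()
P=o["tool_pos"]+[0,0,.034]
p=proj(W,P);print(p,proj(cal("top"),P),proj(cal("scene"),P),proj(cal("scene"),P-[0,0,.14]))
x,y=(p-[50,37]).astype(int);x2,y2=(proj(cal("scene"),P-[0,0,.1])-[25,37]).astype(int);print(x,y,x2,y2)
a=cv2.resize(im[y:y+75,x:x+100],None,fx=5,fy=5,interpolation=cv2.INTER_CUBIC)
b=cv2.resize(s[y2:y2+75,x2:x2+50],None,fx=5,fy=5,interpolation=cv2.INTER_CUBIC)
cv2.imwrite("pics/w3z.png",np.hstack([a,b]))
```

```text
10.775 [ 0.5059 -0.1792  0.2891] [ 179.9952    0.0125 -159.8032] [  1.4288   5.3784 -10.9776  -0.0089 -73.6336 -71.2295] [ 0.1402 -0.4207 -8.3458] [0.0311 0.0478 0.0012] 0.05180636548778917
[257.1414 273.843 ] [309.9438 227.3054] [189.4373 145.6469] [192.2209 179.1362]
207 236 166 132
```

View pics/w3z.png

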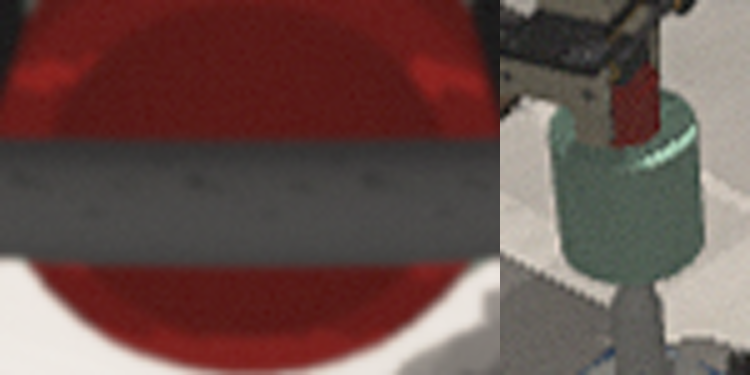

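The wrist view shows the core's far rim edge at row 310, with its sides centred at column 256. The scene view shows the roll hanging upright just above the spindle nose.

Run:
```python
from h import *
np.set_printoptions(precision=4,suppress=True)
W=cal("wrist")
ps=[]
for i in range(8): ps.append(ctrl.get_obs()["tool_pos"])
o=ctrl.get_obs();M=R.from_euler("xyz",o["orientation"],degrees=True).as_matrix()
print(np.mean(ps,0))
for z in(.031,.034):
  for dx in(-.027,-.026,-.025): print(z,dx,proj(W,o["tool_pos"]+M@[dx,0,-z]))
print(M.T@(np.array([.507,-.1806,.289])-np.mean(ps,0)))
```

```text
[ 0.5059 -0.1792  0.2891]
0.031 -0.027 [256.4498 311.2541]
0.031 -0.026 [256.4503 309.8688]
0.031 -0.025 [256.4509 308.4728]
0.034 -0.027 [256.4468 314.7621]
0.034 -0.026 [256.4474 313.3712]
0.034 -0.025 [256.4479 311.9691]
[-0.0005 -0.0017  0.0001]
```

The roll sits centred on the tool axis. I'll shift slightly and lower it onto the nose.

Call:
{"fn": "play_rows", "kwargs": {"motion": [{"x":-0.02,"y":-0.065,"z":0,"rx":0,"ry":0,"rz":0},{"x":0,"y":0,"z":0.4,"rx":0,"ry":0,"rz":0},{"x":0,"y":0,"z":0.6,"rx":0,"ry":0,"rz":0},{"x":0,"y":0,"z":0.4,"rx":0,"ry":0,"rz":0},{"x":0,"y":0,"z":0.3,"rx":0,"ry":0,"rz":0},{"x":0,"y":0,"z":0.2,"rx":0,"ry":0,"rz":0},{"x":0,"y":0,"z":0.15,"rx":0,"ry":0,"rz":0},{"x":0,"y":0,"z":0,"rx":0,"ry":0,"rz":0},{"x":0,"y":0,"z":0,"rx":0,"ry":0,"rz":0}]}}

```text
clock: 11.9
tool_pos: [0.5071, -0.1811, 0.2382]
orientation: [-180.0, 0.0, -159.8]
force: [-0.2, 0.1, -7.8]
opening: 0.0517
gripper_force: 29.9
```

Underside at about 129 mm with no contact. I'll continue slowly past the nose.

Call:
{"fn": "play_rows", "kwargs": {"motion": [{"x":0,"y":0,"z":0.15,"rx":0,"ry":0,"rz":0},{"x":0,"y":0,"z":0.15,"rx":0,"ry":0,"rz":0},{"x":0,"y":0,"z":0.15,"rx":0,"ry":0,"rz":0},{"x":0,"y":0,"z":0.15,"rx":0,"ry":0,"rz":0},{"x":0,"y":0,"z":0,"rx":0,"ry":0,"rz":0}]}}

```text
clock: 12.52
tool_pos: [0.5067, -0.181, 0.2223]
orientation: [180.0, -0.0, -159.8]
force: [0.1, 1.1, -7.1]
opening: 0.0514
gripper_force: 29.9
```

Call:
{"fn": "play_rows", "kwargs": {"motion": [{"x":0,"y":0,"z":0.25,"rx":0,"ry":0,"rz":0},{"x":0,"y":0,"z":0.3,"rx":0,"ry":0,"rz":0},{"x":0,"y":0,"z":0.3,"rx":0,"ry":0,"rz":0},{"x":0,"y":0,"z":0.3,"rx":0,"ry":0,"rz":0},{"x":0,"y":0,"z":0.3,"rx":0,"ry":0,"rz":0},{"x":0,"y":0,"z":0.3,"rx":0,"ry":0,"rz":0},{"x":0,"y":0,"z":0.25,"rx":0,"ry":0,"rz":0},{"x":0,"y":0,"z":0.2,"rx":0,"ry":0,"rz":0},{"x":0,"y":0,"z":0.1,"rx":0,"ry":0,"rz":0},{"x":0,"y":0,"z":0,"rx":0,"ry":0,"rz":0},{"x":0,"y":0,"z":0,"rx":0,"ry":0,"rz":0}]}}

```text
clock: 13.9
tool_pos: [0.5071, -0.181, 0.1656]
orientation: [-180.0, 0.0, -159.8]
force: [0.4, 0.0, -6.8]
opening: 0.052
gripper_force: 29.9
```

Underside at about 56.5 mm. I'll feel for the dogs in small steps.

Call:
{"fn": "play_rows", "kwargs": {"motion": [{"x":0,"y":0,"z":0.08,"rx":0,"ry":0,"rz":0},{"x":0,"y":0,"z":0.08,"rx":0,"ry":0,"rz":0},{"x":0,"y":0,"z":0.06,"rx":0,"ry":0,"rz":0},{"x":0,"y":0,"z":0,"rx":0,"ry":0,"rz":0}]}}

```text
clock: 14.4
tool_pos: [0.5068, -0.181, 0.1596]
orientation: [180.0, -0.0, -159.8]
force: [-0.4, -0.4, -7.8]
opening: 0.0522
gripper_force: 29.9
```

Call:
{"fn": "play_rows", "kwargs": {"motion": [{"x":0,"y":0,"z":0.04,"rx":0,"ry":0,"rz":0},{"x":0,"y":0,"z":0,"rx":0,"ry":0,"rz":0}]}}

```text
clock: 14.65
tool_pos: [0.5072, -0.181, 0.1592]
orientation: [-180.0, 0.0, -159.8]
force: [-0.9, 0.0, -4.6]
opening: 0.0516
gripper_force: 29.9
```

Call:
{"fn": "play_rows", "kwargs": {"motion": [{"x":0,"y":0,"z":0.03,"rx":0,"ry":0,"rz":0},{"x":0,"y":0,"z":0,"rx":0,"ry":0,"rz":0}]}}

```text
clock: 14.9
tool_pos: [0.5075, -0.181, 0.1589]
orientation: [-180.0, 0.1, -159.8]
force: [-1.8, 1.8, 2.3]
opening: 0.0519
gripper_force: 30.0
```

Call:
{"fn": "play_rows", "kwargs": {"motion": [{"x":0,"y":0,"z":0,"rx":0,"ry":0,"rz":-0.6},{"x":0,"y":0,"z":0,"rx":0,"ry":0,"rz":-0.6},{"x":0,"y":0,"z":0,"rx":0,"ry":0,"rz":-0.6},{"x":0,"y":0,"z":0,"rx":0,"ry":0,"rz":-0.6},{"x":0,"y":0,"z":0,"rx":0,"ry":0,"rz":-0.6},{"x":0,"y":0,"z":0,"rx":0,"ry":0,"rz":-0.6},{"x":0,"y":0,"z":0,"rx":0,"ry":0,"rz":-0.6},{"x":0,"y":0,"z":0,"rx":0,"ry":0,"rz":-0.6}]}}

```text
clock: 15.9
tool_pos: [0.5078, -0.1817, 0.1589]
orientation: [-179.9, 0.0, -140.5]
force: [0.4, -2.0, -0.2]
opening: 0.0517
gripper_force: 29.9
```

Call:
{"fn": "play_rows", "kwargs": {"motion": [{"x":0,"y":0,"z":0,"rx":0,"ry":0,"rz":-0.6},{"x":0,"y":0,"z":0,"rx":0,"ry":0,"rz":-0.6},{"x":0,"y":0,"z":0,"rx":0,"ry":0,"rz":-0.6},{"x":0,"y":0,"z":0,"rx":0,"ry":0,"rz":-0.6},{"x":0,"y":0,"z":0,"rx":0,"ry":0,"rz":-0.6},{"x":0,"y":0,"z":0,"rx":0,"ry":0,"rz":-0.6},{"x":0,"y":0,"z":0,"rx":0,"ry":0,"rz":-0.6},{"x":0,"y":0,"z":0,"rx":0,"ry":0,"rz":-0.6}]}}

```text
clock: 16.9
tool_pos: [0.5079, -0.1817, 0.1589]
orientation: [-179.9, 0.0, -121.3]
force: [-0.6, -2.2, -0.1]
opening: 0.0518
gripper_force: 29.9
```

Run:
```python
from plant import ctrl
o=ctrl.get_obs();print(o["tool_pos"],o["force"],o["moment"],o["joint_pos"])
```

```text
[ 0.50787203 -0.18165959  0.15891468] [-0.58731646 -2.18988662 -0.08322409] [-0.62852446 -0.07886171 -0.10356328] [  1.20116469  10.95620025 -22.0765454    0.08440838 -56.84667265
 -32.59410385]
```

Call:
{"fn": "play_rows", "kwargs": {"motion": [{"x":0,"y":0,"z":0,"rx":0,"ry":0,"rz":-0.6},{"x":0,"y":0,"z":0,"rx":0,"ry":0,"rz":-0.6},{"x":0,"y":0,"z":0,"rx":0,"ry":0,"rz":-0.6},{"x":0,"y":0,"z":0,"rx":0,"ry":0,"rz":-0.6},{"x":0,"y":0,"z":0,"rx":0,"ry":0,"rz":-0.6},{"x":0,"y":0,"z":0,"rx":0,"ry":0,"rz":-0.6},{"x":0,"y":0,"z":0,"rx":0,"ry":0,"rz":-0.6},{"x":0,"y":0,"z":0,"rx":0,"ry":0,"rz":-0.6}]}}

```text
clock: 17.9
tool_pos: [0.5073, -0.1812, 0.1577]
orientation: [-180.0, -0.0, -102.2]
force: [2.0, -1.2, -7.6]
opening: 0.0518
gripper_force: 29.9
```

It dropped to z 0.1577 and the contact force vanished, so the notches have found the dogs. Now lower gently.

Call:
{"fn": "play_rows", "kwargs": {"motion": [{"x":0,"y":0,"z":0.06,"rx":0,"ry":0,"rz":0},{"x":0,"y":0,"z":0.06,"rx":0,"ry":0,"rz":0},{"x":0,"y":0,"z":0,"rx":0,"ry":0,"rz":0}]}}

```text
clock: 18.27
tool_pos: [0.5072, -0.181, 0.1548]
orientation: [-180.0, 0.0, -102.3]
force: [3.7, -0.6, -9.8]
opening: 0.0516
gripper_force: 29.9
```

Run:
```python
from plant import ctrl
o=ctrl.get_obs();print(o["tool_pos"],o["force"],o["moment"])
```

```text
[ 0.5072448  -0.18103453  0.15480338] [ 3.70356924 -0.61626069 -9.78845692] [-0.58589806 -1.55759249 -0.01629849]
```

Call:
{"fn": "play_rows", "kwargs": {"motion": [{"x":0,"y":0,"z":0.08,"rx":0,"ry":0,"rz":0},{"x":0,"y":0,"z":0.08,"rx":0,"ry":0,"rz":0},{"x":0,"y":0,"z":0.08,"rx":0,"ry":0,"rz":0},{"x":0,"y":0,"z":0,"rx":0,"ry":0,"rz":0}]}}

```text
clock: 18.77
tool_pos: [0.5072, -0.181, 0.1489]
orientation: [-180.0, 0.0, -102.2]
force: [5.0, -1.6, -8.5]
opening: 0.0519
gripper_force: 29.9
```

Call:
{"fn": "play_rows", "kwargs": {"motion": [{"x":0,"y":0,"z":0.04,"rx":0,"ry":0,"rz":0},{"x":0,"y":0,"z":0.02,"rx":0,"ry":0,"rz":0},{"x":0,"y":0,"z":0,"rx":0,"ry":0,"rz":0}]}}

```text
clock: 19.15
tool_pos: [0.5072, -0.181, 0.1477]
orientation: [-180.0, 0.0, -102.2]
force: [3.8, -1.1, -5.3]
opening: 0.052
gripper_force: 29.9
```

Call:
{"fn": "play_rows", "kwargs": {"motion": [{"x":0,"y":0,"z":0.03,"rx":0,"ry":0,"rz":0},{"x":0,"y":0,"z":0,"rx":0,"ry":0,"rz":0},{"x":0,"y":0,"z":0,"rx":0,"ry":0,"rz":0}]}}

```text
clock: 19.52
tool_pos: [0.5071, -0.1811, 0.1471]
orientation: [-180.0, -0.0, -102.2]
force: [3.6, -1.1, -2.4]
opening: 0.0518
gripper_force: 29.9
```

Run:
```python
from plant import ctrl
o=ctrl.get_obs();print(o["tool_pos"],o["force"],o["moment"])
```

```text
[ 0.5071461  -0.18108433  0.14710299] [ 3.59154547 -1.08605643 -2.35225703] [-0.62813105 -1.58542639 -0.04562154]
```

Call:
{"fn": "play_rows", "kwargs": {"motion": [{"x":0,"y":0,"z":0.03,"rx":0,"ry":0,"rz":0},{"x":0,"y":0,"z":0,"rx":0,"ry":0,"rz":0},{"x":0,"y":0,"z":0,"rx":0,"ry":0,"rz":0}]}}

```text
clock: 19.9
tool_pos: [0.5072, -0.1812, 0.147]
orientation: [-179.9, -0.0, -102.2]
force: [-0.2, -0.5, 5.3]
opening: 0.052
gripper_force: 29.9
```

It's seated: 12 mm below the dog-top contact and stiff. Open and retreat upward.

Call:
{"fn": "play_rows", "kwargs": {"fingers": 1, "motion": [{"x":0,"y":0,"z":0,"rx":0,"ry":0,"rz":0},{"x":0,"y":0,"z":0,"rx":0,"ry":0,"rz":0},{"x":0,"y":0,"z":0,"rx":0,"ry":0,"rz":0},{"x":0,"y":0,"z":0,"rx":0,"ry":0,"rz":0},{"x":0,"y":0,"z":0,"rx":0,"ry":0,"rz":0},{"x":0,"y":0,"z":0,"rx":0,"ry":0,"rz":0}]}}

```text
clock: 20.65
tool_pos: [0.5069, -0.181, 0.146]
orientation: [180.0, -0.0, -102.2]
force: [-0.1, -0.0, -0.2]
opening: 0.0874
gripper_force: 0.0
```

Call:
{"fn": "play_rows", "kwargs": {"motion": [{"x":0,"y":0,"z":-0.2,"rx":0,"ry":0,"rz":0},{"x":0,"y":0,"z":-0.4,"rx":0,"ry":0,"rz":0},{"x":0,"y":0,"z":-0.8,"rx":0,"ry":0,"rz":0},{"x":0,"y":0,"z":-0.8,"rx":0,"ry":0,"rz":0},{"x":0,"y":0,"z":-0.8,"rx":0,"ry":0,"rz":0},{"x":0,"y":0,"z":-0.8,"rx":0,"ry":0,"rz":0},{"x":0,"y":0,"z":0,"rx":0,"ry":0,"rz":0},{"x":0,"y":0,"z":0,"rx":0,"ry":0,"rz":0}]}}

```text
clock: 21.65
tool_pos: [0.5066, -0.1809, 0.2409]
orientation: [180.0, 0.0, -102.3]
force: [0.2, 0.6, 0.1]
opening: 0.0876
gripper_force: 0.0
```

Run:
```python
from h import *
s=cams.snapshot("scene");w=cams.snapshot("wrist")
S,W=cal("scene"),cal("wrist")
for n,K in(("s",S),("w",W)): print(n,[np.round(proj(K,[.507,-.1807,z]),1).tolist() for z in(.038,.14,.178)])
a=cv2.resize(s[135:255,145:245],(400,480),interpolation=cv2.INTER_CUBIC)
x,y=(proj(W,[.507,-.1807,.16])-[48,57]).astype(int)
print(x,y);b=cv2.resize(w[y:y+120,x:x+96],(384,480),interpolation=cv2.INTER_CUBIC)
cv2.imwrite("pics/f.png",np.hstack([a,b]))
```

```text
s [[194.7, 210.6], [192.9, 189.1], [192.2, 180.6]]
w [[255.8, 169.0], [255.8, 193.2], [255.8, 207.4]]
207 143
```

View pics/f.png

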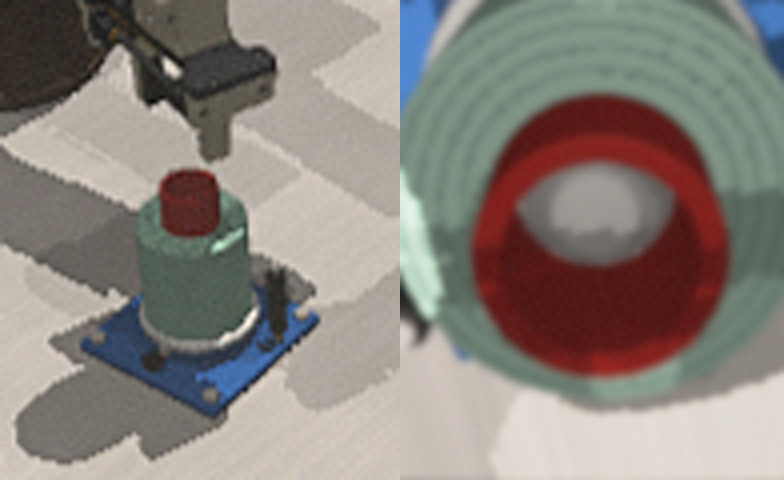

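The scene view shows the roll flat on the turntable. Its core top is centred near (192.4,180.5), against a predicted (192.2,180.6) for fully home, and the fingers are clear.

```bash
python3 -c "
from plant import workorder
print(workorder.close_job())"
```

```text
the job is handed in; nothing more can be done
None
```

The fresh roll is fully home on the turntable with its notches on the dogs and its bare core end up; I released it, and the job is handed in at about 22 s of the 54 s allowed.

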